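Dip-gauge the sample pot and present the tip

TASK

Take the gauge rod (the only rod in the rack with a collar) and dip it straight down the guide tube in the lid of the sample pot until its collar stops on the tube's mouth. Pause there a moment, draw the rod right out, and hold it up level (rod horizontal) in front of the robot, still and clear of everything at least 20 cm above the bench, so that its tip can be read. Finish while still holding it, and leave the other things where they are.

Things in the scene. Friction and masses are not known exactly. Their poses are not given: they have to be found in the camera images.
- gauge: Gauge rod, 156 mm long, 40 to 85 g, upright in one of the rack's holes. Origin at the centre of the lower tip, z axis along the rod to the handle. Steel rod 8 mm in diameter from tip to 90 mm (fine dark rings near the tip); steel collar 26 mm in diameter from 90 to 96 mm; round white handle 14 mm in diameter from 96 to 156 mm. Its yaw has no meaning.
- gauge_tip (a point): The lower tip of the gauge rod (its origin).
- gauge_stop (a point): On the gauge rod's axis at the underside of its collar, 90 mm above the tip.
- gauge_grip (a point): On the gauge rod's axis at the middle of the handle, 126 mm above the tip; a good place to grip.
- rack: Grey fixed rod rack, a block 50 (x) by 170 (y) by 60 (z) mm; three holes 9.5 mm wide, 50 mm deep in its top at y = -55, 0, 55 mm. Origin under its centre. In it the gauge's tip stands 10 mm above the bench, its collar's underside at 100 mm, its handle from 106 to 166 mm. Rack and pot stand one left, one right, either way round.
- pot: Steel sample pot, fixed, 110 mm wide, closed lid 116 mm wide with its top 80 mm above the bench. A steel guide tube (outside 20 mm, bore 14 mm, clear 104 mm deep) stands upright in the middle of the lid, rising 30 mm above it. Towards its own -x: a black filler cap (26 mm wide, 10 high) on the lid 34 mm from the tube and a low drain nozzle reaching 70 mm from the axis. Origin under its centre, z up.
- pot_mouth (a point): Centre of the guide tube's open mouth, 110 mm above the bench, on the pot's axis. The gauge's collar stops here.
- stirrer: Plain stirring rod without a collar, same 8 mm rod and 14 mm white handle, 140 mm long, standing in another hole of the rack, its top 150 mm above the bench. Leave it. Origin at its lower tip.
- scraper: Plain rod without a collar, 8 mm rod with a shorter white handle, 128 mm long, standing in another hole of the rack, its top 138 mm above the bench. Leave it. Origin at its lower tip.
- beaker: Loose glass beaker, 68 mm wide, 85 mm high, standing between and beyond rack and pot. Leave it. Origin under its centre.
- jar: Loose squat amber jar, 56 mm wide, 75 mm high, standing nearer to the robot. Leave it. Origin under its centre.
- bottle: Loose clear bottle with a cap, 72 mm wide, 170 mm high, at the back on the left. Leave it. Origin under its centre.
- dish: Loose flat glass dish, 90 mm wide, 16 mm high, at the back on the right. Leave it. Origin under its centre.
- driver: Loose screwdriver, 180 mm long, lying on the bench at the right front. Leave it. Origin under it where handle and shank meet, handle to its -x.
There are look-alikes about, which are no part of the job. Leave any green look-alike of the beaker alone. What is shaped like the rack but brown is not meant.

How it is judged:
By the outcome, as a careful person would: the job done as asked, in the order asked, and still so for the second after the job is handed in, while the arm keeps its last pose, push and grip.
It also fails if it takes over 51 s, if anything falls off the work surface, if the arm or the gripper's body presses on something with over 40 N, if the wrist force passes 120 N, or if a joint passes its speed limit or range.

ROBOT

A 6-joint arm with a two-finger parallel gripper is mounted at the origin on the work surface. World frame = base frame: x ahead of the robot, y to its left, z up, the work surface at z = 0. Lengths are in m, angles in rad, forces in N, time in s.
With the tool pointing down it reaches from about 0.375 to 0.9 m from the base axis. Payload 3.1 kg.
Tool frame: the origin (TCP) lies between the finger pads; the fingertips stand 8 mm ahead of it and the grasp point (between the pads) lies 11 mm behind it; z points along the fingers, y is the line along which they close (so a half turn about z gives the same grasp; the last joint's range is limited). The gripper opens to 87 mm and grips with 3 to 60 N. Pads are 19 mm wide; open, the fingers measure 117 mm over their backs; the gripper's body (75 mm by 190 mm) begins 51 mm behind the grasp point.
Start: joints at [1.038, 0.527, 1.433, -0, 1.181, -0.178], TCP at [0.217, 0.586, 0.231] pointing down, gripper open.
Joint ranges: [-3.08, 3.08], [-0.75, 2.2], [0.22, 2.44], [-1.43, 4.57], [0, 2.65], [-2.85, 2.85]. Speed limits (rad/s): [2.79, 2.79, 3.14, 3.14, 3.14, 3.14].

INTERFACE

Orientations are given as a unit quaternion [x, y, z, w].
In Python, from rig import robot, vision, job gives the robot as it stands.
- The arm moves only by the shell command python3 -m handwheel 'ROWS' [OPENING] [FORCE]. ROWS is JSON, a list of rows, each a list of 4 numbers: the shift along the tool's x, y, z as a fraction of full scale, then the turn about the tool's z as a fraction of full scale. A call has 1 to 20 rows; each row is the pose to reach, as a shift and turn from the pose commanded when the call began, along the tool's axes at that moment, turning the shorter way round; what a row does not reach only later rows make up. Full scale, the value 1, is 300 mm for a shift and 2 pi rad for a turn. A row lasts 1/12 s, in which the tool goes at most 41.7 mm and 7.16 degrees, less where a joint would pass 70% of its speed; a pose out of reach is approached as far as the arm can. A call with a number of a shift or a turn outside -1 to 1 is refused whole. A call with a gripper value outside its range is refused whole. OPENING is the opening in per cent of the stroke, from 0 (shut) to 100 (fully open), set as the call begins (- or left out, the last holds). The fingers move at their own pace and stop on an object; FORCE is the grip in N (left out, the last holds). Time passes only in rows, so rows that repeat a pose let the fingers close. It gives the time, the measured TCP pose, the force, the opening and the grip force at its end, in the units of the state.
- robot.get_obs(): the state, without advancing time (a new reading comes with each control period).
- vision.camera(name): name is "side" or "top" or "wrist"; returns a dict with "frame" (400x640x3 uint8, red, green, blue), "K" (3x3 intrinsics, pixels), "cam_to_world" (4x4, takes a point from camera to world coordinates); the wrist camera has in their place "hand_eye" (4x4, takes a point from camera to tool coordinates, whose origin is the TCP and whose axes are the flange's). Camera axes: x right, y down, z forward; pixel columns grow to the right and rows downward; lengths in m; the calibration is good to about 2 mm. A picture is of the moment at which its call begins: read the wrist's pose just before it. There is no depth.
- job.hand_in(): hands the job in; it is judged then, once.
Trained networks look in the newest picture that a camera, given by its name, has taken for a name from the list of things; names that differ only in an ending like _2 or _b are one class to them, and where a whole thing is asked for, a point or a joint stands for the part that bears it (a point fixed in the world has none). Each returns a list of dicts, best first, with "conf" (0 to 1); they miss things now and then, are a little off and sometimes report something else, mostly with a low value. They report only what shows in the picture. A call takes as long as a camera call. They do not tell look-alikes from the thing itself.
- vision.look_for(camera, label): "point" ([row, column] in pixels, amid what is visible of it).
- vision.outline_of(camera, label): "mask" (400x640 bool, what is visible of it) and "point" ([row, column] in pixels, amid what is visible of it).
The state is a dict: "time": time; "q": joint angles; "joint_velocities": joint speeds; "joint_torque": joint torques, N m; "position": TCP position; "tool_rot": TCP orientation; "ft_force": force on the tool from outside, world axes, zero at the start; "moment": the same for the moment, N m; "grip_width": finger opening in m; "grip_force": force on a finger pad.
Only numpy, scipy, OpenCV 4.12 (cv2) and the standard library are available. Lean on these libraries where they do the work, as an engineer would, in place of code of your own. Each camera call takes 0.05 s, during which the arm holds its last target. There are 200 camera calls.

## Working session

There is one attempt and no reset: what is moved stays moved. The work goes in short steps, Python scripts to look and compute and a shell command to move; the robot and the scene stay as the last step left them, time stands still between calls to the robot, and variables do not carry over. Pictures are saved under pics/ and viewed, at most 10 in all, crops included, and the job is handed in when it is done.

```bash
ls; mkdir -p pics; cat > h.py <<'E'
import numpy as np,cv2,json
from rig import robot,vision,job
from scipy.spatial.transform import Rotation as R
def snap(n,f=None):
    o=robot.get_obs(); c=vision.camera(n)
    if f: cv2.imwrite('pics/'+f,c['frame'][:,:,::-1])
    if 'hand_eye' in c:
        T=np.eye(4);T[:3,:3]=R.from_quat(o['tool_rot']).as_matrix();T[:3,3]=o['position'];c['cam_to_world']=T@c['hand_eye']
    return c
def ray(c,p):
    M=c['cam_to_world'];d=M[:3,:3]@np.linalg.inv(c['K'])@[p[1],p[0],1.];return M[:3,3],d
def atz(c,p,z):
    o,d=ray(c,p);return o+d*(z-o[2])/d[2]
def proj(c,P):
    M=np.linalg.inv(c['cam_to_world']);v=c['K']@(M@[*P,1])[:3];return v[1]/v[2],v[0]/v[2]
E
python3 - <<'E'
from h import *
np.set_printoptions(precision=3,suppress=True)
o=robot.get_obs();print(o)
for n in('top','side'):
    c=snap(n,n+'0.png');print(n,c['cam_to_world'],c['K'])
    for l in('gauge','rack','pot','pot_mouth','stirrer','scraper','gauge_grip'):
        print(l,[(np.round(d['point']),round(d['conf'],2)) for d in vision.look_for(n,l)])
E
```

```text
pics
{'time': 0.0, 'q': array([ 1.038,  0.528,  1.434, -0.   ,  1.181, -0.179]), 'joint_velocities': array([ 0.   ,  0.001, -0.   ,  0.   ,  0.   ,  0.001]), 'joint_torque': array([  0.001, -44.005, -17.659,   0.063,   0.058,  -0.   ]), 'position': array([0.217, 0.585, 0.23 ]), 'tool_rot': array([ 0.176,  0.984, -0.001, -0.   ]), 'ft_force': array([ 0.437,  0.636, -0.45 ]), 'moment': array([-0.007,  0.046,  0.027]), 'grip_force': 0.0, 'grip_width': 0.08698971045669182}
top [[-0.015 -0.983  0.185  0.267]
 [-1.     0.014 -0.004 -0.076]
 [ 0.002 -0.185 -0.983  1.4  ]
 [ 0.     0.     0.     1.   ]] [[442.469   0.    316.051]
 [  0.    442.469 197.69 ]
 [  0.      0.      1.   ]]
gauge [(array([184., 363.]), 0.38)]
rack [(array([192., 357.]), 0.68), (array([242., 344.]), 0.59)]
pot [(array([193., 226.]), 0.91), (array([285., 425.]), 0.39)]
pot_mouth [(array([189., 223.]), 0.69)]
stirrer [(array([182., 382.]), 0.41)]
scraper []
gauge_grip [(array([184., 362.]), 0.5)]
side [[ 0.924 -0.263  0.277  0.121]
 [-0.381 -0.599  0.705 -1.068]
 [-0.019 -0.757 -0.653  1.016]
 [ 0.     0.     0.     1.   ]] [[481.531   0.    322.13 ]
 [  0.    481.531 204.004]
 [  0.      0.      1.   ]]
gauge [(array([229., 355.]), 0.57)]
rack [(array([250., 354.]), 0.74), (array([257., 295.]), 0.73)]
pot [(array([161., 298.]), 0.95)]
pot_mouth [(array([162., 301.]), 0.71)]
stirrer [(array([225., 355.]), 0.55), (array([238., 368.]), 0.4), (array([250., 356.]), 0.32)]
scraper [(array([217., 342.]), 0.47)]
gauge_grip [(array([228., 356.]), 0.45)]
```

```bash
python3 - <<'E'
import cv2
t=cv2.imread('pics/top0.png');s=cv2.imread('pics/side0.png')
cv2.imwrite('pics/top1.png',cv2.resize(t[130:310,150:470],None,fx=2.5,fy=2.5,interpolation=2))
cv2.imwrite('pics/side1.png',cv2.resize(s[100:300,230:470],None,fx=3,fy=3,interpolation=2))
E
```

```text
(no output)
```

View pics/top1.png

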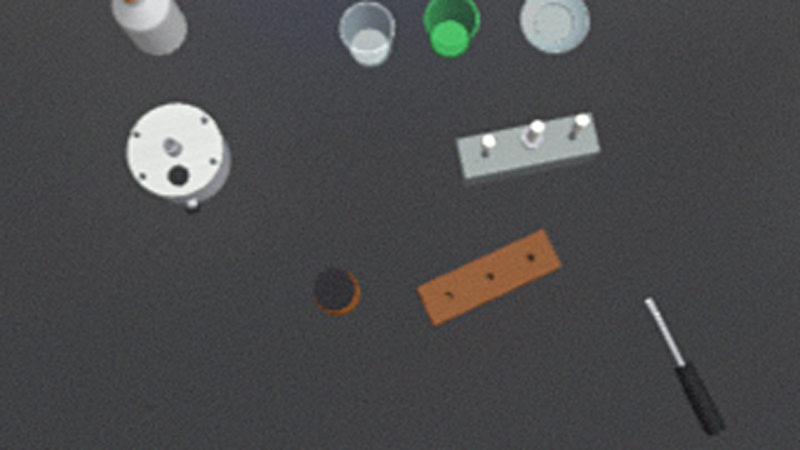

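View pics/side1.png

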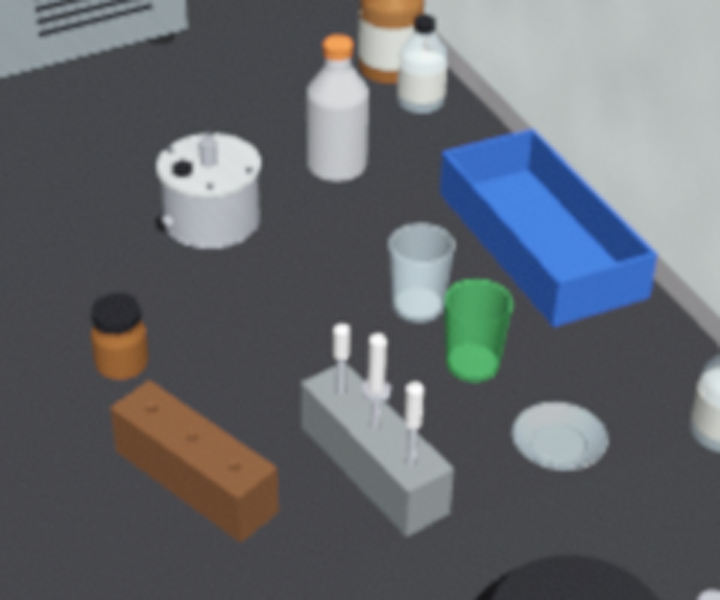

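The pictures show three rods in the grey rack. In side crop/3 + offset they are at (row 215, col 344), (row 226, col 355) and (row 240, col 368). Only the middle one shows a collar disc, at side crop (377,388) and top crop (532,138), so it is the gauge. The pot stands on the left with its tube at top crop (173,147). The brown block and green beaker are look-alikes.

```bash
cat >> h.py <<'E'
def tri(c1,p1,c2,p2):
    A=[];b=[]
    for c,p in((c1,p1),(c2,p2)):
        o,d=ray(c,p);d/=np.linalg.norm(d);M=np.eye(3)-np.outer(d,d);A.append(M);b.append(M@o)
    return np.linalg.lstsq(np.vstack(A),np.hstack(b),rcond=None)[0]
def go(P,yaw=None):
    "row to reach TCP P with tool y axis at heading yaw (deg, mod 180)"
    o=robot.get_obs();Q=R.from_quat(o['tool_rot']).as_matrix()
    s=Q.T@(np.array(P)-o['position'])/.3
    h=np.degrees(np.arctan2(Q[1,1],Q[0,1]));t=0 if yaw is None else -((yaw-h+90)%180-90)/360
    print('row',np.round([*s,t],4).tolist(),'heading',round(h,1),'pos',o['position'].round(4),'t',round(o['time'],2))
E
python3 - <<'E'
from h import *
np.set_printoptions(precision=4,suppress=True)
t=snap('top');s=snap('side')
T=lambda x,y:(130+y/2.5-.3,150+x/2.5-.3)
S=lambda x,y:(100+y/3-.33,230+x/3-.33)
print('gauge top z.166',atz(t,T(538,126),.166),atz(s,S(377,338),.166),tri(t,T(538,126),s,S(377,338)))
print('stir',atz(t,T(581,120),.150),atz(t,T(488,141),.138))
print('collar',atz(t,T(533,139),.1))
print('mouth',atz(t,T(172,146),.11),atz(s,S(208,141),.11))
cs=np.array([atz(t,T(*p),.06) for p in((457,140),(591,113),(600,152),(465,180))]);print(cs,cs.mean(0))
d=cs[0]-cs[1];yaw=np.degrees(np.arctan2(d[1],d[0]));print(yaw)
for n,c in(('top',t),('side',s)):
  for l in('rack','pot','jar','beaker'):
    for k in vision.outline_of(n,l)[:1]:print(n,l,atz(c,k['point'],.04))
print('brown',atz(t,T(490,276),.06))
g=atz(t,T(538,126),.166)[:2]
go([*g,.27],yaw)
print(s.keys())
w=snap('wrist');print(w['hand_eye'])
E
```

```text
gauge top z.166 [ 0.548  -0.2217  0.166 ] [ 0.5492 -0.2187  0.166 ] [ 0.5475 -0.2215  0.1688]
stir [ 0.5581 -0.2738  0.15  ] [ 0.5373 -0.1661  0.138 ]
collar [ 0.5471 -0.223   0.1   ]
mouth [0.5426 0.2084 0.11  ] [0.5465 0.2105 0.11  ]
[[ 0.5558 -0.1333  0.06  ]
 [ 0.5878 -0.3008  0.06  ]
 [ 0.5381 -0.3098  0.06  ]
 [ 0.5053 -0.142   0.06  ]] [ 0.5467 -0.2215  0.06  ]
100.80516175680262
top rack [ 0.5416 -0.2184  0.04  ]
top pot [0.5332 0.2032 0.04  ]
top jar [0.3773 0.0195 0.04  ]
top beaker [ 0.7055 -0.0238  0.04  ]
side rack [ 0.5492 -0.2342  0.04  ]
side pot [0.5487 0.2227 0.04  ]
side jar [0.3749 0.0117 0.04  ]
side beaker [ 0.7062 -0.0195  0.04  ]
brown [ 0.3868 -0.1696  0.06  ]
row [-1.9698, -2.1418, -0.1315, -0.0865] heading 69.7 pos [0.2171 0.5861 0.2306] t 1.3
dict_keys(['frame', 'K', 'cam_to_world'])
[[ 0.0017 -0.9603 -0.2791  0.0767]
 [ 1.      0.0017  0.0002  0.0003]
 [ 0.0002 -0.2791  0.9603 -0.1536]
 [ 0.      0.      0.      1.    ]]
```

```bash
python3 -m handwheel '[[-0.98,-1,-0.25,-0.0865],[-0.98,-1,-0.25,-0.0865],[-0.98,-1,-0.25,-0.0865],[-0.98,-1,-0.25,-0.0865],[-0.98,-1,-0.25,-0.0865],[-0.98,-1,-0.25,-0.0865],[-0.98,-1,-0.25,-0.0865],[-0.98,-1,-0.25,-0.0865],[-0.98,-1,-0.25,-0.0865],[-0.98,-1,-0.25,-0.0865],[-0.98,-1,-0.25,-0.0865],[-0.98,-1,-0.25,-0.0865]]' 45 20; python3 -c "
from h import *
go([.5475,-.2218,.27],100.8)"
```

```text
time: 2.35
position: [0.3908, 0.1999, 0.3066]
tool_rot: [-0.092, 0.996, -0.0, 0.002]
ft_force: [0.3, -0.1, -0.3]
grip_width: 0.0393
grip_force: 0.0
row [-0.2568, -1.4771, 0.1245, -0.0008] heading 100.5 pos [0.3908 0.1999 0.3066] t 2.35
```

```bash
python3 -m handwheel '[[-0.17,-1,0.08,0],[-0.17,-1,0.08,0],[-0.17,-1,0.08,0],[-0.17,-1,0.08,0],[-0.17,-1,0.08,0],[-0.17,-1,0.08,0],[-0.17,-1,0.08,0],[-0.17,-1,0.08,0]]'; python3 -m handwheel '[[-0.087,-0.477,0.045,0],[-0.087,-0.477,0.045,0],[-0.087,-0.477,0.045,0],[-0.087,-0.477,0.045,0],[-0.087,-0.477,0.045,0],[-0.087,-0.477,0.045,0]]';python3 - <<'E'
from h import *
go([.5475,-.2218,.27],100.8)
c=snap('wrist','w1.png')
for z in(.166,.1,.06):print(proj(c,(.5475,-.2218,z)))
for l in('gauge','gauge_grip','gauge_stop'):print(l,[(d['point'],d['conf']) for d in vision.look_for('wrist',l)])
E
```

```text
time: 3.02
position: [0.4974, -0.0866, 0.2811]
tool_rot: [-0.093, 0.996, -0.001, 0.001]
ft_force: [0.5, 1.0, -0.0]
grip_width: 0.0392
grip_force: 0.0
time: 3.52
position: [0.5475, -0.2175, 0.2671]
tool_rot: [-0.094, 0.996, 0.001, -0.001]
ft_force: [-0.5, -0.2, -0.2]
grip_width: 0.0389
grip_force: 0.0
row [0.0026, -0.0141, -0.0097, -0.0001] heading 100.8 pos [ 0.5475 -0.2175  0.2671] t 3.52
(np.float64(203.6005854317187), np.float64(314.6719098874153))
(np.float64(185.33036551008922), np.float64(315.64128830991393))
(np.float64(177.32486753060687), np.float64(316.0660427483364))
gauge [([192.5, 315.4], 0.84)]
gauge_grip [([192.0, 321.1], 0.57)]
gauge_stop [([221.7, 619.3], 0.68), ([190.9, 319.9], 0.59)]
```

View pics/w1.png

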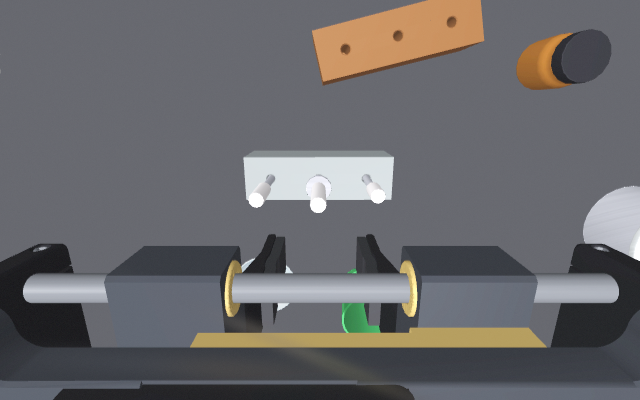

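The wrist view confirms that the middle rod has the collar, around (row 187, col 318), with its handle top at (row 204, col 318). The neighbours at (row 199, col 257) and (row 195, col 378) have none. I'll correct from this pixel and descend.

```bash
python3 - <<'E'
from h import *
c=snap('wrist')
print(atz(c,(204,318),.166),atz(c,(187,318.5),.096),atz(c,(199,257),.15),atz(c,(195,378),.138))
P=atz(c,(204,318),.166);go([P[0],P[1],.125],100.8)
E
```

```text
[ 0.54724741 -0.21753947  0.166     ] [ 0.54955525 -0.21702091  0.096     ] [ 0.5577131  -0.27041991  0.15      ] [ 0.5365205  -0.16369621  0.138     ]
row [0.0002, -0.0048, 0.4778, 0.0003] heading 100.9 pos [ 0.5471 -0.2162  0.2683] t 3.77
```

```bash
python3 -m handwheel '[[0,-0.006,0.12,0],[0,-0.006,0.24,0],[0,-0.006,0.34,0],[0,-0.006,0.42,0],[0,-0.006,0.478,0],[0,-0.006,0.478,0],[0,-0.006,0.478,0]]'; python3 -m handwheel '[[0,0,0,0],[0,0,0,0],[0,0,0,0],[0,0,0,0],[0,0,0,0],[0,0,0,0]]' 0 30
```

```text
time: 4.35
position: [0.5474, -0.2188, 0.1244]
tool_rot: [-0.095, 0.996, 0.001, -0.001]
ft_force: [0.5, 0.1, -0.9]
grip_width: 0.0395
grip_force: 0.0
time: 4.85
position: [0.5481, -0.2201, 0.1255]
tool_rot: [-0.094, 0.996, -0.0, 0.001]
ft_force: [-0.3, -0.3, 3.6]
grip_width: 0.0137
grip_force: 30.0
```

```bash
python3 -m handwheel '[[0,0,-0.08,0],[0,0,-0.2,0],[0,0,-0.33,0],[0,0,-0.46,0],[0,0,-0.56,0],[0,0,-0.56,0],[0,0,-0.56,0]]'; python3 - <<'E'
from h import *
c=snap('top','t2.png');s=snap('side','s2.png')
go([.5445,.2095,.295],100.8)
import numpy as np
a=c['frame'][165:215,195:255,::-1];b=s['frame'][130:190,270:330,::-1]
cv2.imwrite('pics/pot.png',np.hstack([cv2.resize(a,(480,400),interpolation=2),cv2.resize(b,(320,320),interpolation=2,).copy() if 0 else cv2.resize(b,(300,400),interpolation=2)]))
E
```

```text
time: 5.43
position: [0.5485, -0.2205, 0.2949]
tool_rot: [-0.094, 0.996, -0.002, 0.002]
ft_force: [-0.1, 0.3, -0.0]
grip_width: 0.0136
grip_force: 30.0
row [-0.2606, 1.4056, -0.0099, 0.0] heading 100.8 pos [ 0.5467 -0.2194  0.2914] t 5.53
```

View pics/pot.png

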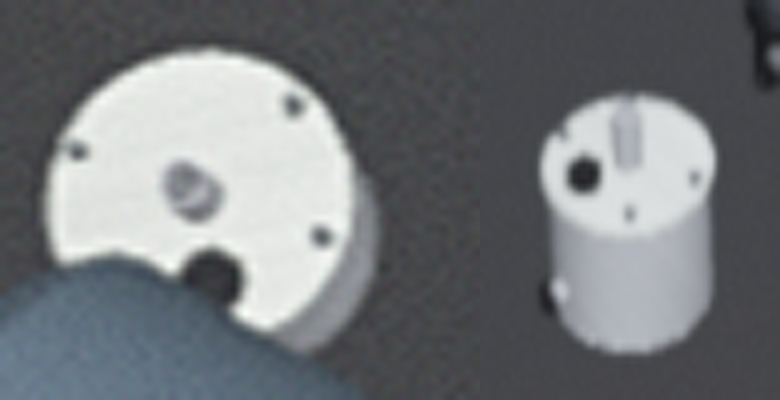

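```bash
python3 -m handwheel '[[-0.15,0.95,-0.01,0],[-0.15,0.95,-0.01,0],[-0.15,0.95,-0.01,0],[-0.15,0.95,-0.01,0],[-0.15,0.95,-0.01,0],[-0.15,0.95,-0.01,0],[-0.15,0.95,-0.01,0],[-0.15,0.95,-0.01,0]]'; python3 -m handwheel '[[-0.11,0.455,0,0],[-0.11,0.455,0,0],[-0.11,0.455,0,0],[-0.11,0.455,0,0],[-0.11,0.455,0.05,0],[-0.11,0.455,0.1,0],[-0.11,0.455,0.1,0],[-0.11,0.455,0.1,0],[-0.11,0.455,0.1,0]]';python3 - <<'E'
from h import *
go([.5445,.2095,.295],100.8)
c=snap('wrist','w2.png')
cv2.imwrite('pics/w2c.png',cv2.resize(c['frame'][130:290,220:420,::-1],(800,600) if 0 else (740,592),interpolation=2))
for z in(.11,):print('mouth',proj(c,(.5445,.2095,z)))
p=robot.get_obs()['position'];print('tip',proj(c,(p[0],p[1],p[2]-.115)),proj(c,(p[0],p[1],p[2]-.025)))
for l in('gauge_tip','pot_mouth'):print(l,[(d['point'],d['conf']) for d in vision.look_for('wrist',l)])
E
```

```text
time: 6.2
position: [0.5357, 0.0752, 0.2933]
tool_rot: [-0.097, 0.995, 0.002, -0.003]
ft_force: [0.7, -0.0, -0.1]
grip_width: 0.0138
grip_force: 30.0
time: 6.95
position: [0.5452, 0.2082, 0.265]
tool_rot: [-0.094, 0.996, -0.0, -0.001]
ft_force: [0.3, 0.5, -1.5]
grip_width: 0.0133
grip_force: 30.0
row [0.0018, 0.0048, -0.0999, -0.0001] heading 100.8 pos [0.5452 0.2082 0.265 ] t 6.95
mouth (np.float64(188.50838722196656), np.float64(321.5658978074959))
tip (np.float64(200.6590530695688), np.float64(319.980779075567)) (np.float64(241.88861882552538), np.float64(319.74950405584383))
gauge_tip [([249.0, 320.7], 0.67)]
pot_mouth []
```

View pics/w2c.png

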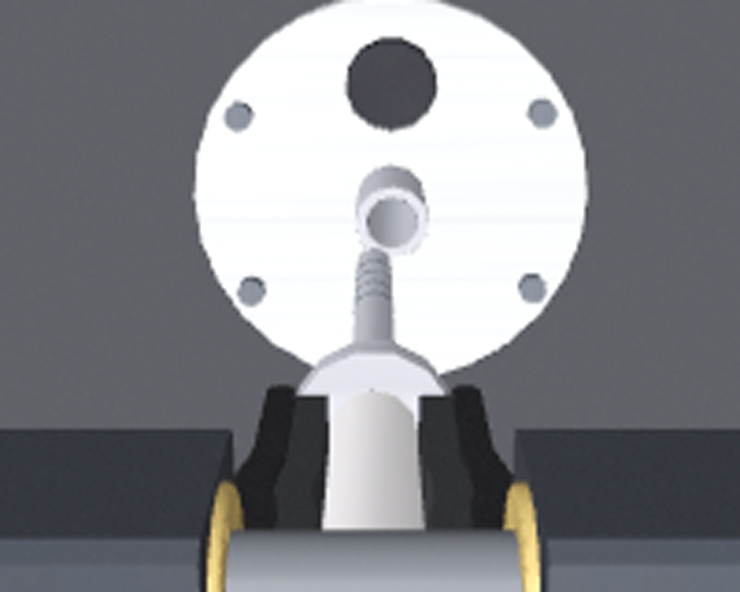

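The crop shows the mouth centred at crop (392,220), or (row 189.1, col 325.6). The tip end is just short of it at crop (374,254), or (row 198.3, col 320.7). I'll measure both in this frame and take the difference.

```bash
python3 - <<'E'
from h import *
c=snap('wrist');o=robot.get_obs();p=o['position']
m=atz(c,(189.1,325.6),.11);t=atz(c,(198.3,320.7),p[2]-.115)
print(m,t,m-t,p)
d=m-t;go([p[0]+d[0],p[1]+d[1],.235],100.8)
E
```

```text
[0.54568547 0.21383803 0.11      ] [0.54452659 0.20861472 0.15139808] [ 0.00115889  0.00522331 -0.04139808] [0.54582885 0.20838301 0.26639808]
row [-0.0069, 0.0164, 0.1047, -0.0001] heading 100.8 pos [0.5458 0.2084 0.2664] t 7.15
```

```bash
python3 -m handwheel '[[-0.006,0.015,0.05,0],[-0.006,0.015,0.09,0],[-0.006,0.015,0.1,0],[-0.006,0.015,0.1,0],[-0.006,0.015,0.1,0]]'; python3 - <<'E'
from h import *
c=snap('wrist','w3.png')
cv2.imwrite('pics/w3c.png',cv2.resize(c['frame'][150:250,260:380,::-1],(720,600),interpolation=2))
p=robot.get_obs()['position'];print(p)
E
```

```text
time: 7.57
position: [0.5465, 0.2134, 0.2362]
tool_rot: [-0.094, 0.996, 0.0, 0.0]
ft_force: [-0.2, -1.0, -0.5]
grip_width: 0.0134
grip_force: 30.0
[0.54680336 0.21341512 0.23652873]
```

View pics/w3c.png

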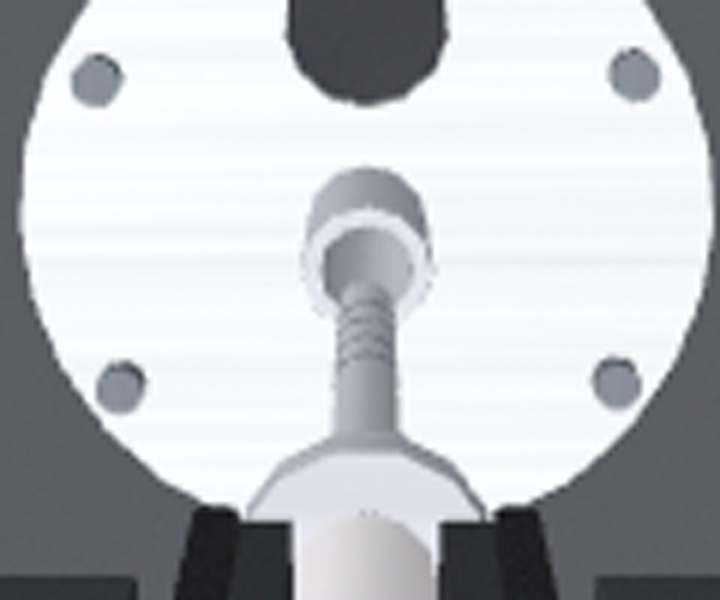

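Laterally the tip (crop x 366) is on the bore's centre (crop x 368). The mouth centre is at crop y 268. The far edge of the tip is at y 284, so its centre is near 306.

```bash
python3 - <<'E'
from h import *
c=snap('wrist');p=robot.get_obs()['position']
m=atz(c,(194.2,320.9),.11);t=atz(c,(200.6,320.6),p[2]-.115)
print(m,t,m-t,p,proj(c,(p[0],p[1],p[2]-.115)))
d=m-t;go([p[0]+d[0],p[1]+d[1],.135],100.8)
E
```

```text
[0.54491523 0.21380108 0.11      ] [0.54758585 0.21403578 0.12162087] [-0.00267063 -0.0002347  -0.01162087] [0.54684732 0.21349417 0.23662087] (np.float64(199.6885074902536), np.float64(320.1503536412748))
row [0.0095, 0.0009, 0.3387, 0.0] heading 100.8 pos [0.5468 0.2135 0.2366] t 7.67
```

```bash
python3 -m handwheel '[[0.008,0.001,0,0],[0.008,0.001,0.03,0],[0.008,0.001,0.06,0],[0.008,0.001,0.09,0],[0.008,0.001,0.12,0]]';  python3 -m handwheel '[[0,0,0.05,0],[0,0,0.1,0],[0,0,0.14,0],[0,0,0.17,0],[0,0,0.19,0],[0,0,0.19,0]]'
```

```text
time: 8.08
position: [0.5434, 0.2132, 0.1983]
tool_rot: [-0.094, 0.996, -0.0, -0.001]
ft_force: [0.7, -0.6, -0.0]
grip_width: 0.0137
grip_force: 30.0
time: 8.58
position: [0.5428, 0.2131, 0.1408]
tool_rot: [-0.094, 0.996, -0.0, -0.002]
ft_force: [-0.1, 0.2, -0.9]
grip_width: 0.0135
grip_force: 30.0
```

```bash
python3 -m handwheel '[[0,0,0.005,0],[0,0,0.01,0],[0,0,0.014,0],[0,0,0.018,0],[0,0,0.018,0]]'; python3 -m handwheel '[[0,0,0.004,0],[0,0,0.004,0],[0,0,0.004,0]]'
```

```text
time: 9.0
position: [0.5439, 0.2134, 0.1375]
tool_rot: [-0.094, 0.996, 0.0, 0.0]
ft_force: [-0.2, -0.3, -0.5]
grip_width: 0.0135
grip_force: 30.0
time: 9.25
position: [0.5438, 0.2133, 0.1361]
tool_rot: [-0.094, 0.996, -0.0, 0.0]
ft_force: [-0.5, 0.2, -1.0]
grip_width: 0.0135
grip_force: 30.0
```

```bash
for i in 1 2; do python3 -m handwheel '[[0,0,0.004,0],[0,0,0.004,0],[0,0,0.004,0]]' | egrep 'pos|force'; done; python3 - <<'E'
from h import *
s=snap('side')
cv2.imwrite('pics/s4.png',cv2.resize(s['frame'][110:200,260:350,::-1],(600,600),interpolation=2))
E
```

```text
position: [0.544, 0.2134, 0.1356]
ft_force: [-0.9, 0.8, 5.6]
grip_force: 30.0
position: [0.5441, 0.2134, 0.1355]
ft_force: [-3.4, -0.6, 10.7]
grip_force: 30.0
```

View pics/s4.png

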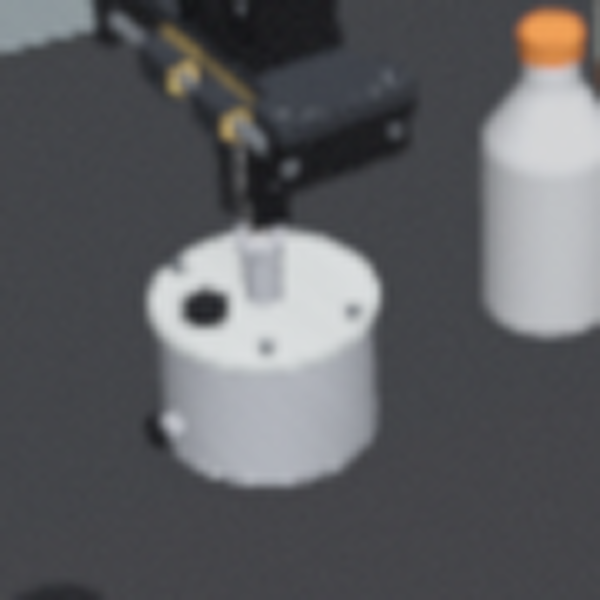

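The collar is seated on the tube mouth: 10.7 N at the expected height. I'll pause, then draw straight out.

```bash
python3 -m handwheel '[[0,0,0,0],[0,0,0,0],[0,0,0,0],[0,0,0,0],[0,0,0,0],[0,0,0,0],[0,0,0,0],[0,0,0,0],[0,0,0,0],[0,0,0,0],[0,0,0,0],[0,0,0,0]]'|egrep 'time|pos|force';  python3 -m handwheel '[[0,0,-0.02,0],[0,0,-0.07,0],[0,0,-0.14,0],[0,0,-0.22,0],[0,0,-0.3,0],[0,0,-0.38,0],[0,0,-0.46,0],[0,0,-0.54,0],[0,0,-0.56,0],[0,0,-0.56,0]]'; python3 -c "
from h import *
ex=np.array([np.sin(np.radians(100.8)),-np.cos(np.radians(100.8))]);print(ex)
r=np.array([.5475,-.2185])
P=r+.015*ex
go([*P,.30],100.8)
print(P)"
```

```text
time: 10.8
position: [0.5441, 0.2134, 0.1355]
ft_force: [-2.6, -0.6, 10.9]
grip_force: 30.0
time: 11.63
position: [0.545, 0.2136, 0.3035]
tool_rot: [-0.094, 0.996, 0.0, 0.002]
ft_force: [0.0, 0.2, -0.9]
grip_width: 0.0132
grip_force: 30.0
[0.98228725 0.18738131]
row [0.2119, -1.4163, 0.0106, 0.0] heading 100.8 pos [0.545  0.2136 0.3035] t 11.63
[ 0.56223431 -0.21568928]
```

```bash
python3 - <<'E'
from h import *
t=snap('top')
T=lambda x,y:(130+y/2.5-.3,150+x/2.5-.3)
print('green base',atz(t,T(450,39),0),'dish',atz(t,T(555,25),.01),'green rim r',atz(t,T(451,16),.085))
print('brown far',atz(t,T(545,231),.06))
ex=np.array([.982,.187]);r=np.array([.5475,-.2185])
print('hand end',r+.111*ex)
P=r-.015*ex;go([*P,.31],100.8)
E
```

```text
green base [ 0.70486558 -0.12955381  0.        ] dish [ 0.7188835  -0.26721674  0.01      ] green rim r [ 0.70799186 -0.12815234  0.085     ]
brown far [ 0.44072113 -0.23820502  0.06      ]
hand end [ 0.656502 -0.197743]
row [0.3079, -1.4161, -0.0283, 0.0] heading 100.8 pos [0.5438 0.2133 0.3016] t 11.68
```

```bash
python3 -m handwheel '[[0.15,-0.95,-0.028,0],[0.15,-0.95,-0.028,0],[0.15,-0.95,-0.028,0],[0.15,-0.95,-0.028,0],[0.15,-0.95,-0.028,0],[0.15,-0.95,-0.028,0],[0.15,-0.95,-0.028,0],[0.15,-0.95,-0.028,0]]'|grep pos; python3 -m handwheel '[[0.158,-0.466,0,0],[0.158,-0.466,0,0],[0.158,-0.466,0,0],[0.158,-0.466,0,0],[0.158,-0.466,0,0],[0.158,-0.466,0.05,0],[0.158,-0.466,0.1,0],[0.158,-0.466,0.1,0],[0.158,-0.466,0.1,0]]'; python3 -c "
from h import *
go([.5328,-.2213,.18],100.8)
c=snap('wrist','w5.png')
cv2.imwrite('pics/w5c.png',cv2.resize(c['frame'][110:270,220:420,::-1],(740,592),interpolation=2))"
```

```text
position: [0.5529, -0.0821, 0.3077]
time: 13.1
position: [0.5317, -0.2196, 0.2779]
tool_rot: [-0.095, 0.996, 0.002, -0.002]
ft_force: [0.1, 0.5, 0.5]
grip_width: 0.0135
grip_force: 30.0
row [-0.0038, -0.0077, 0.3261, 0.0001] heading 100.9 pos [ 0.5317 -0.2196  0.2779] t 13.1
```

View pics/w5c.png

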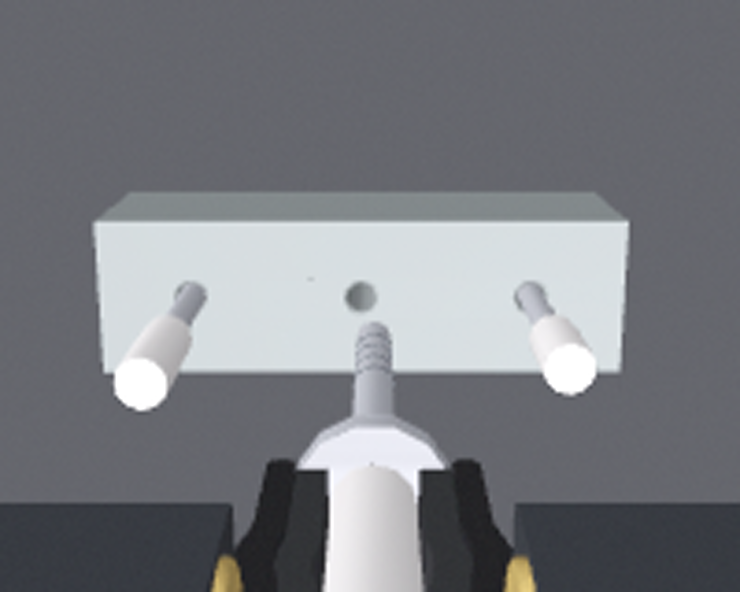

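```bash
python3 -m handwheel '[[0,0,0.1,0],[0,0,0.2,0],[0,0,0.28,0],[0,0,0.32,0],[0,0,0.325,0],[0,0,0.325,0]]'; python3 -m handwheel '[[0,0,0.006,0],[0,0,0.012,0],[0,0,0.018,0],[0,0,0.018,0],[0,0,0.018,0]]' - 4
```

```text
time: 13.65
position: [0.533, -0.2209, 0.1825]
tool_rot: [-0.094, 0.996, 0.0, -0.0]
ft_force: [-0.6, -0.8, -0.3]
grip_width: 0.013
grip_force: 30.0
time: 14.07
position: [0.5329, -0.2214, 0.1777]
tool_rot: [-0.094, 0.996, -0.0, 0.0]
ft_force: [-1.2, -0.4, -0.4]
grip_width: 0.0138
grip_force: 4.0
```

```bash
for i in 1 2; do python3 -m handwheel '[[0,0,0.003,0],[0,0,0.006,0],[0,0,0.006,0]]' | egrep 'pos|ft_f'; done
```

```text
position: [0.5329, -0.2214, 0.1756]
ft_force: [-0.7, 0.0, 0.2]
position: [0.5334, -0.2215, 0.1744]
ft_force: [-0.4, 1.4, 4.2]
```

```bash
python3 -m handwheel '[[-0.018,0.001,0,0],[-0.037,0.002,0,0],[-0.055,0.004,0,0],[-0.073,0.007,0,0]]' | head -0; python3 -c "
from h import *
print(robot.get_obs()['ft_force'],robot.get_obs()['position'])"
```

```text
[-0.1979492  -0.31127839 -0.45671707] [ 0.55425812 -0.21494501  0.17320017]Exception ignored on flushing sys.stdout:
BrokenPipeError: [Errno 32] Broken pipe
```

```bash
cat >> h.py <<'E'
def tilt():
    o=robot.get_obs();p=o['position'];g=p+[0,0,.011];Q=R.from_quat(o['tool_rot']).as_matrix()
    for n in('side','top'):
        c=snap(n);K=vision.outline_of(n,'gauge')
        for k in K[:2]:
            m=np.argwhere(k['mask'])
            if len(m)<8: continue
            v=np.linalg.svd(m-m.mean(0),full_matrices=False)[2][0];e=m@v
            print(n,round(k['conf'],2),len(m),'dir',v.round(2),'ends',m[e.argmin()],m[e.argmax()])
        for f in(0,10,20,30,45,60,75,90):
            a=np.radians(f);print(f,[np.round(proj(c,g+Q@[s*np.sin(a)*L,0,L*np.cos(a)])).tolist() for L in(.126,.034) for s in(1,)],end=' ')
        print()
E
python3 -c "
from h import *
tilt()"
```

```text
side 0.46 122 dir [ 0.99 -0.16] ends [212 354] [241 351]
0 [[240.0, 355.0], [215.0, 356.0]] 10 [[242.0, 349.0], [216.0, 355.0]] 20 [[244.0, 343.0], [216.0, 353.0]] 30 [[245.0, 337.0], [217.0, 351.0]] 45 [[243.0, 329.0], [216.0, 349.0]] 60 [[239.0, 322.0], [215.0, 347.0]] 75 [[233.0, 318.0], [213.0, 346.0]] 90 [[224.0, 316.0], [211.0, 346.0]] 
0 [[186.0, 359.0], [179.0, 362.0]] 10 [[193.0, 360.0], [181.0, 362.0]] 20 [[199.0, 362.0], [183.0, 363.0]] 30 [[205.0, 364.0], [185.0, 363.0]] 45 [[212.0, 367.0], [186.0, 364.0]] 60 [[217.0, 369.0], [188.0, 365.0]] 75 [[220.0, 371.0], [188.0, 365.0]] 90 [[220.0, 373.0], [188.0, 366.0]]
```

```bash
python3 -m handwheel '[[-0.018,-0.003,0.012,0],[-0.036,-0.007,0.018,0],[-0.054,-0.007,0.023,0],[-0.071,-0.007,0.029,0],[-0.088,-0.007,0.036,0],[-0.105,-0.007,0.043,0],[-0.121,-0.007,0.05,0],[-0.137,-0.007,0.059,0],[-0.168,-0.007,0.079,0],[-0.197,-0.007,0.1,0],[-0.197,-0.007,0.1,0]]'; python3 -c "
from h import *
tilt()"
```

```text
time: 16.02
position: [0.6134, -0.2057, 0.1415]
tool_rot: [-0.095, 0.996, 0.0, -0.0]
ft_force: [1.1, 0.3, 0.6]
grip_width: 0.0138
grip_force: 4.0
side 0.72 164 dir [ 0.84 -0.55] ends [206 374] [243 350]
0 [[240.0, 372.0], [216.0, 374.0]] 10 [[242.0, 366.0], [217.0, 372.0]] 20 [[244.0, 360.0], [217.0, 371.0]] 30 [[244.0, 355.0], [217.0, 369.0]] 45 [[243.0, 347.0], [217.0, 367.0]] 60 [[239.0, 341.0], [216.0, 366.0]] 75 [[233.0, 338.0], [214.0, 365.0]] 90 [[225.0, 336.0], [212.0, 365.0]] 
0 [[170.0, 354.0], [162.0, 357.0]] 10 [[176.0, 356.0], [164.0, 357.0]] 20 [[182.0, 358.0], [166.0, 358.0]] 30 [[188.0, 359.0], [167.0, 358.0]] 45 [[195.0, 362.0], [169.0, 359.0]] 60 [[199.0, 364.0], [170.0, 360.0]] 75 [[202.0, 366.0], [171.0, 360.0]] 90 [[201.0, 368.0], [170.0, 361.0]]
```

```bash
python3 -m handwheel '[[-0.027,0,0.026,0],[-0.052,0,0.052,0],[-0.073,0,0.08,0],[-0.094,0,0.112,0],[-0.11,0,0.145,0],[-0.125,0,0.178,0],[-0.136,0,0.213,0],[-0.142,0,0.24,0],[-0.146,0,0.262,0],[-0.146,0,0.262,0]]'; python3 -c "
from h import *
tilt()"
```

```text
time: 17.05
position: [0.6543, -0.1973, 0.0628]
tool_rot: [-0.094, 0.996, 0.001, -0.001]
ft_force: [0.0, 0.2, -0.5]
grip_width: 0.0137
grip_force: 4.0
side 0.42 131 dir [ 0.49 -0.87] ends [222 384] [242 351]
side 0.33 555 dir [0.13 0.99] ends [244 401] [248 432]
0 [[252.0, 382.0], [231.0, 384.0]] 10 [[255.0, 376.0], [231.0, 382.0]] 20 [[257.0, 371.0], [232.0, 381.0]] 30 [[257.0, 365.0], [232.0, 379.0]] 45 [[256.0, 358.0], [231.0, 377.0]] 60 [[253.0, 353.0], [230.0, 376.0]] 75 [[247.0, 350.0], [229.0, 375.0]] 90 [[240.0, 349.0], [227.0, 375.0]] 
top 0.39 554 dir [ 0.97 -0.26] ends [171 222] [207 213]
0 [[164.0, 349.0], [157.0, 352.0]] 10 [[170.0, 351.0], [158.0, 352.0]] 20 [[176.0, 352.0], [160.0, 353.0]] 30 [[181.0, 354.0], [161.0, 353.0]] 45 [[187.0, 356.0], [163.0, 354.0]] 60 [[191.0, 358.0], [164.0, 354.0]] 75 [[193.0, 360.0], [164.0, 355.0]] 90 [[192.0, 362.0], [164.0, 355.0]]
```

```bash
python3 -m handwheel '[[-0.002,0,0.012,0],[-0.002,0,0.022,0],[-0.002,0,0.032,0],[-0.002,0,0.032,0],[-0.002,0,0.032,0]]' | egrep 'pos|ft'; python3 -m handwheel '[[0,0,0,0],[0,0,0,0],[0,0,0,0],[0,0,0,0],[0,0,0,0],[0,0,0,0]]' 0 50 ; python3 -c "
from h import *
s=snap('side');tilt()
cv2.imwrite('pics/s6.png',cv2.resize(s['frame'][180:280,310:430,::-1],(720,600),interpolation=2))"
```

```text
position: [0.6556, -0.1976, 0.055]
ft_force: [-0.4, 0.8, 0.5]
time: 18.17
position: [0.6559, -0.1978, 0.0554]
tool_rot: [-0.094, 0.996, -0.0, 0.0]
ft_force: [0.2, 0.5, 0.1]
grip_width: 0.0123
grip_force: 50.0
side 0.66 124 dir [ 0.46 -0.89] ends [224 384] [242 351]
side 0.21 379 dir [ 0.67 -0.74] ends [319 307] [361 258]
0 [[254.0, 382.0], [232.0, 384.0]] 10 [[257.0, 377.0], [233.0, 383.0]] 20 [[258.0, 371.0], [233.0, 381.0]] 30 [[259.0, 366.0], [234.0, 380.0]] 45 [[258.0, 359.0], [233.0, 378.0]] 60 [[255.0, 354.0], [232.0, 377.0]] 75 [[249.0, 350.0], [231.0, 376.0]] 90 [[241.0, 349.0], [228.0, 376.0]] 
0 [[164.0, 349.0], [157.0, 352.0]] 10 [[170.0, 351.0], [158.0, 352.0]] 20 [[176.0, 352.0], [160.0, 352.0]] 30 [[181.0, 354.0], [161.0, 353.0]] 45 [[187.0, 356.0], [163.0, 354.0]] 60 [[191.0, 358.0], [164.0, 354.0]] 75 [[193.0, 360.0], [164.0, 355.0]] 90 [[192.0, 361.0], [164.0, 355.0]]
```

View pics/s6.png

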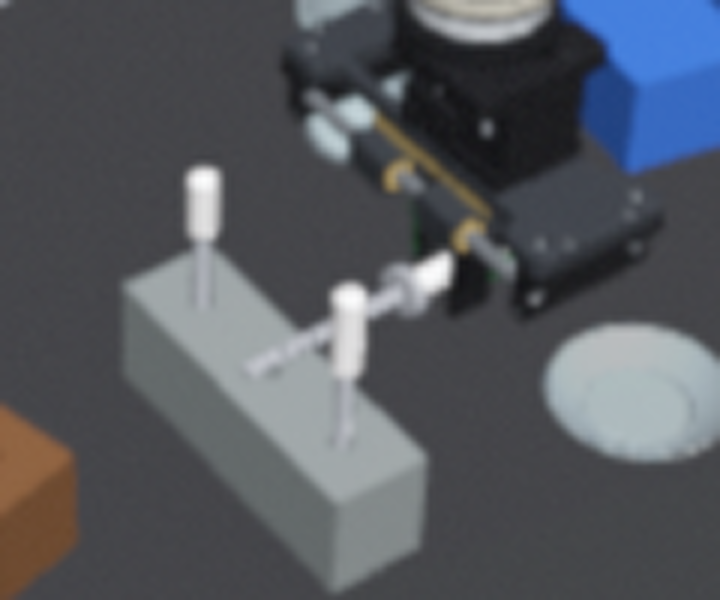

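The rod now lies level on the rack's top face (tip at crop (255,365), collar at (400,285)) and is gripped at 50 N. The neighbours are untouched. Next I lift it and bring it to the front.

```bash
python3 -m handwheel '[[0,0,-0.05,0],[0,0,-0.15,0],[0,0,-0.27,0],[0,0,-0.4,0],[0,0,-0.53,0],[0,0,-0.66,0],[0,0,-0.78,0],[0,0,-0.88,0],[0,0,-0.9,0],[0,0,-0.9,0]]'|egrep 'pos|grip'; python3 -c "
from h import *
go([.58,0,.33],100.8)"
```

```text
position: [0.6572, -0.1983, 0.329]
grip_width: 0.0128
grip_force: 50.0
row [0.1287, 0.6975, -0.0072, 0.0001] heading 100.8 pos [ 0.6572 -0.1983  0.329 ] t 19.25
```

```bash
python3 -m handwheel '[[0.02,0.07,0,0],[0.03,0.17,0,0],[0.05,0.27,0,0],[0.07,0.37,0,0],[0.09,0.47,0,0],[0.11,0.57,0,0],[0.13,0.65,0,0],[0.13,0.69,0,0],[0.13,0.7,0,0],[0.13,0.7,0,0],[0.13,0.7,0,0],[0.13,0.7,0,0],[0.13,0.7,0,0],[0.13,0.7,0,0],[0.13,0.7,0,0],[0.13,0.7,0,0]]'; python3 -c "
from h import *
s=snap('side');t=snap('top');tilt()
a=s['frame'][60:260,220:420,::-1];b=t['frame'][90:290,200:400,::-1]
cv2.imwrite('pics/f.png',np.hstack([cv2.resize(x,(400,400),interpolation=2) for x in(a,b)]))
"
```

```text
time: 20.58
position: [0.5784, 0.0007, 0.3253]
tool_rot: [-0.094, 0.996, -0.0, 0.0]
ft_force: [0.3, -0.5, -0.3]
grip_width: 0.0126
grip_force: 50.0
side 0.75 188 dir [-0.37  0.93] ends [130 295] [113 331]
side 0.31 446 dir [0.99 0.12] ends [198 266] [226 271]
0 [[152.0, 332.0], [125.0, 332.0]] 10 [[154.0, 326.0], [126.0, 330.0]] 20 [[155.0, 320.0], [126.0, 329.0]] 30 [[155.0, 314.0], [126.0, 327.0]] 45 [[152.0, 306.0], [125.0, 325.0]] 60 [[146.0, 299.0], [123.0, 323.0]] 75 [[139.0, 295.0], [121.0, 322.0]] 90 [[129.0, 293.0], [118.0, 322.0]] 
top 0.64 66 dir [0.98 0.19] ends [183 290] [202 293]
0 [[167.0, 286.0], [158.0, 284.0]] 10 [[174.0, 287.0], [160.0, 284.0]] 20 [[181.0, 289.0], [162.0, 284.0]] 30 [[188.0, 290.0], [164.0, 285.0]] 45 [[195.0, 291.0], [166.0, 285.0]] 60 [[201.0, 292.0], [167.0, 285.0]] 75 [[204.0, 293.0], [168.0, 285.0]] 90 [[203.0, 292.0], [167.0, 285.0]]
```

View pics/f.png

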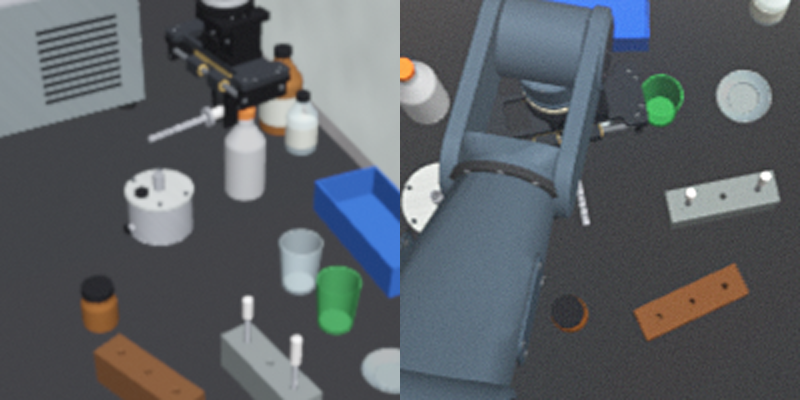

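The final picture shows the rod level, with its tip at side pixel (130,295), which matches the 90° prediction of (129,293). It is about 0.33 m up and clear of everything, and the other things are where they were. I'm handing in.

```bash
python3 -c "
from h import *
print(job.hand_in())"
```

```text
the job is handed in; nothing more can be done
None
```

The job is handed in: I dipped the gauge rod until its collar stopped on the tube mouth, paused, and drew it out. Since the tool only points down, I pivoted the rod level against the rack top, and it is now held horizontal about 33 cm above the bench.

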